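# Sort the polishing bench handful into trays

## Task

Clear the light grey board by sorting the handful into the trays: the green compound bar goes in the green tray, the brown compound bar in the red tray, and the hardware (both rusty nuts and the short grey pipe ring) in the blue tray, everything lying flat on its tray's floor, the same side up as now, with nothing on top of anything else. The compounds must not contaminate each other, so let neither bar touch the other bar or the other bar's tray, and do not disturb the tin of grit or the rusty polishing head standing beside the trays.

Things in the scene. Friction and masses are not known exactly. Their poses are not given: they have to be found in the camera images.
- compound_green: green bar of polishing compound, 105 mm long, 37 mm wide, 30 mm high, about 0.16 kg, lying flat on a light grey board 6 mm thick. Origin: centre of its underside, z up. Its width runs along the body's x axis turned 8 degrees (0.14 rad) counterclockwise seen from above; its length along the y axis turned likewise. Grasp across the width.
- compound_brown: reddish brown bar of polishing compound, 87 mm long, 37 mm wide, 30 mm high, about 0.16 kg, lying flat on a light grey board 6 mm thick. Origin: centre of its underside, z up. Its width runs along the body's x axis turned 24 degrees (0.42 rad) counterclockwise seen from above; its length along the y axis turned likewise. Grasp across the width.
- nut_0: rusty brown hexagon nut, 23.5 mm across flats, 26 mm across corners, 11 mm high, about 30 g, lying flat on a light grey board 6 mm thick. Origin: centre of its underside, z up. Its flats face along the body's x axis and 60 degrees either side of it. The two nuts are alike.
- nut_1: rusty brown hexagon nut, 23.5 mm across flats, 26 mm across corners, 11 mm high, about 30 g, lying flat on a light grey board 6 mm thick. Origin: centre of its underside, z up. Its flats face along the body's x axis turned 20 degrees (0.35 rad) counterclockwise seen from above, and 60 degrees either side of that. The two nuts are alike.
- ring_0: short ring cut from grey pipe, 48 mm outside, about 28 mm inside, 21 to 23 mm high, about 30 g, standing on the light grey board, its hole upward. Origin: centre of its underside, z up. It can be taken across the outside or by its wall.
- tray_green: green plastic sorting tray (for the green bar), open on top, stands still on the bench and cannot be shifted. Origin: centre of its underside. 120 mm along its x, 145 mm along its y, 23 mm high (the rounded rim rises to 26 mm); inside 114 x 139 mm, walls 3 mm; inner floor 6 mm above the origin. z up.
- tray_red: red plastic sorting tray (for the brown bar), open on top, stands still on the bench and cannot be shifted. Origin: centre of its underside. 120 mm along its x, 145 mm along its y, 23 mm high (the rounded rim rises to 26 mm); inside 114 x 139 mm, walls 3 mm; inner floor 6 mm above the origin. z up.
- tray_blue: blue plastic sorting tray (for the two nuts and the ring), open on top, stands still on the bench and cannot be shifted. Origin: centre of its underside. 120 mm along its x, 145 mm along its y, 23 mm high (the rounded rim rises to 26 mm); inside 114 x 139 mm, walls 3 mm; inner floor 6 mm above the origin. z up.
- tin_grit: bystander, loose: pale grey tin with a lid, 69 mm wide, 92 mm tall, stands to the right of the trays. Origin: centre of its underside.
- head_e: bystander, loose: rusty bottle-shaped cast polishing head, 70 mm wide, 80 mm tall, stands behind the trays. Origin: centre of its underside.

How it is judged:
At the end, for the whole second after the job is handed in: The green bar lies in the green tray, the brown bar in the red tray, both nuts and the ring in the blue tray: each origin within 50 mm (tray x) and 62 mm (tray y) of the tray's centre, less than 3 mm above the tray's inner floor, same side up and within 0.12 rad of level, at rest (x of compound_green in the frame of tray_green between -0.05 and 0.05 m and y of compound_green in the frame of tray_green between -0.062 and 0.062 m and z of compound_green in the frame of tray_green between 0.003 and 0.009 m and angle between each of compound_green, compound_brown, nut_0, nut_1, ring_0's own z axis and vertical below 0.12 rad and linear speed of each of compound_green, compound_brown, nut_0, nut_1, ring_0 below 0.02 m/s and x of compound_brown in the frame of tray_red between -0.05 and 0.05 m and y of compound_brown in the frame of tray_red between -0.062 and 0.062 m and z of compound_brown in the frame of tray_red between 0.003 and 0.009 m and x of nut_0 in the frame of tray_blue between -0.05 and 0.05 m and y of nut_0 in the frame of tray_blue between -0.062 and 0.062 m and z of nut_0 in the frame of tray_blue between 0.003 and 0.009 m and x of nut_1 in the frame of tray_blue between -0.05 and 0.05 m and y of nut_1 in the frame of tray_blue between -0.062 and 0.062 m and z of nut_1 in the frame of tray_blue between 0.003 and 0.009 m and x of ring_0 in the frame of tray_blue between -0.05 and 0.05 m and y of ring_0 in the frame of tray_blue between -0.062 and 0.062 m and z of ring_0 in the frame of tray_blue between 0.003 and 0.009 m); the robot touches nothing.
It fails at once if the two compound bars touch each other (contact force between compound_green and compound_brown above 0.2 N).
It fails at once if the green bar touches the brown bar's red tray (contact force between compound_green and tray_red above 0.2 N).
It fails at once if the brown bar touches the green bar's green tray (contact force between compound_brown and tray_green above 0.2 N).
It fails at once if the tin of grit is moved (more than 15 mm) or tipped (distance of tin_grit from where it was at the start of the episode above 0.015 m or angle between tin_grit's own z axis and vertical above 0.3 rad).
It fails at once if the rusty polishing head is moved (more than 15 mm) or tipped (distance of head_e from where it was at the start of the episode above 0.015 m or angle between head_e's own z axis and vertical above 0.3 rad).
It also fails if it takes over 106 s, if anything falls off the work surface, if the arm or the gripper's body presses on something with over 40 N, if the wrist force passes 120 N, or if a joint passes its speed limit or range.

## Robot

A 6-joint arm with a two-finger parallel gripper is mounted at the origin on a cart in front of the work surface, level with it; the furniture and walls round the work are solid. World frame = base frame: x ahead of the robot, y to its left, z up, the work surface at z = 0. Lengths are in m, angles in rad, forces in N, time in s.
With the tool pointing down it reaches from about 0.3 to 0.875 m from the base axis. Payload 6.4 kg.
Tool frame: the origin (TCP) lies at the very end of the fingers, on their centre line; the grasp point (between the pads) lies 19 mm behind it (env.tcp_to_grasp is the distance from the TCP to the grasp point, in m); z points along the fingers, y is the line along which they close (so a half turn about z gives the same grasp; the last joint's range is limited). The gripper opens to 85 mm and grips with 20 to 120 N. Pads are 22 mm wide; open, the fingers measure 114 mm over their backs; the gripper's body (76 mm by 85 mm) begins 54 mm behind the grasp point. The pads swing forward as they close: fully open they stand 13 mm farther back than shut.
Start: joints at [-1.462, 0.181, 1.607, -0, 1.354, -0.206], TCP at [0.178, -0.547, 0.195] pointing down, gripper open.
Joint ranges: [-2.99, 2.99], [-0.89, 2.07], [0.3, 2.58], [-1.14, 4.28], [0, 2.63], [-3.12, 3.12]. Speed limits (rad/s): [2.57, 2.57, 3.01, 3.14, 3.14, 3.14].

## Interface

Orientations are given as [roll, pitch, yaw] about the fixed x, y, z axes, in that order (R = Rz(yaw) Ry(pitch) Rx(roll)).
In Python, from bench import env, imaging, order gives the robot as it stands.
- The arm moves only by the shell command python3 -m handwheel 'ROWS'. ROWS is JSON, a list of rows, each a list of 3 entries, a list of its own where there are three numbers: the shift along the tool's x, y, z in units of 40 mm (1.0 is 40 mm), then the turn, a rotation vector about the tool's x, y, z in units of 5 degrees (1.0 is 5 degrees), then the finger opening in mm, from 0 to 85.4. A call has 1 to 10 rows; each row shifts and turns the commanded pose from where the row before left it, along the tool's axes as they then stand; what a row does not reach is not made up. A row lasts 1/10 s, in which the tool goes at most 50 mm and 8.59 degrees, less where a joint would pass 70% of its speed; a pose out of reach is approached as far as the arm can. A call is refused whole if a number of a shift passes 1 or a number of a turn 1, either way. A call with a gripper value outside its range is refused whole. The fingers move at their own pace and stop on an object; the grip force is fixed at half the most. Time passes only in rows, so rows that do not move let the fingers close. It gives the time, the measured TCP pose, the force, the opening and the grip force at its end, in the units of the state.
- env.sense(): the state, without advancing time (a new reading comes with each control period).
- imaging.get_image(name): name is "scene" or "side" or "wrist"; returns (picture, depth): 384x512x3 uint8, red, green, blue; 384x512 float32, m along the optical axis (not along the pixel's ray), 0 where there is no reading.
- imaging.calibration(name): a dict with "fx", "fy", "cx", "cy" (pixels), "D" ([k1, k2, p1, p2, k3] as OpenCV has them; the pictures are not rectified), "world_to_cam" (4x4, takes a point from world to camera coordinates). Camera axes: x right, y down, z forward; pixel columns grow to the right and rows downward; lengths in m; the calibration is good to about 2 mm. A picture is of the moment at which its call begins: read the wrist's pose just before it. calibration takes no time and is no camera call; for the wrist camera it gives the pose at the moment of the call.
- order.hand_in(): hands the job in; it is judged then, once.
The state is a dict: "time_s": time; "qpos": joint angles; "qvel": joint speeds; "joint_torque": joint torques, N m; "ee_pos": TCP position; "ee_rot": TCP orientation; "contact_force": force on the tool from outside, world axes, zero at the start; "wrist_torque": the same for the moment, N m; "finger_gap": opening from 0.0 (shut) to 1.0 (fully open); "gripper_force": force on a finger pad.
Only numpy, scipy, OpenCV 4.12 (cv2) and the standard library are available. Lean on these libraries where they do the work, as an engineer would, in place of code of your own. Each camera call takes 0.05 s, during which the arm holds its last target. There are 200 camera calls.

## Working session

There is one attempt and no reset: what is moved stays moved. The work goes in short steps, Python scripts to look and compute and a shell command to move; the robot and the scene stay as the last step left them, time stands still between calls to the robot, and variables do not carry over. Pictures are saved under pics/ and viewed, at most 15 in all, crops included, and the job is handed in when it is done.

```bash
ls; mkdir -p pics; cat > h.py <<'E'
import sys,numpy as np,cv2
sys.path.insert(0,'.')
from bench import env,imaging,order
def shot(n,f=None):
    c=imaging.calibration(n); p,d=imaging.get_image(n)
    if f: cv2.imwrite('pics/'+f,p[:,:,::-1])
    return p,d,c
def ray(c,uv,z):
    uv=np.array(uv,float).reshape(-1,1,2)
    K=np.array([[c['fx'],0,c['cx']],[0,c['fy'],c['cy']],[0,0,1]])
    n=cv2.undistortPoints(uv,K,np.array(c['D'])).reshape(-1,2)
    T=np.array(c['world_to_cam']);R=T[:3,:3];o=-R.T@T[:3,3]
    d=np.c_[n,np.ones(len(n))]@R
    return o+d*((z-o[2])/d[:,2])[:,None]
def cloud(c,d):
    v,u=np.mgrid[:d.shape[0],:d.shape[1]]
    K=np.array([[c['fx'],0,c['cx']],[0,c['fy'],c['cy']],[0,0,1]])
    n=cv2.undistortPoints(np.stack([u,v],-1).reshape(-1,1,2).astype(float),K,np.array(c['D'])).reshape(-1,2)
    P=np.c_[n,np.ones(len(n))]*d.reshape(-1,1)
    T=np.array(c['world_to_cam']);R=T[:3,:3]
    return ((P-T[:3,3])@R).reshape(d.shape+(3,))
E
python3 - <<'E'
from h import *
s=env.sense();print(s['time_s'],s['ee_pos'],s['ee_rot'],s['finger_gap'])
for n in('scene','wrist','side'):
    p,d,c=shot(n,n+'0.png');print(n,ray(c,[[256,192]],0),np.linalg.inv(c['world_to_cam'])[:3,3])
E
```

```text
pics
0.0 [ 0.17797687 -0.54609724  0.1937782 ] [-3.13986482e+00 -3.62528289e-04  3.14770753e-01] 0.9972043674735831
scene [[ 6.78831001e-01 -1.12070197e-01  1.11022302e-16]] [0.0514681  0.92547119 0.88414231]
wrist [[ 0.13829277 -0.55643056  0.        ]] [ 0.24873589 -0.52239764  0.37192071]
side [[0.70333136 0.03742523 0.        ]] [-0.03843641 -1.13034385  0.72176461]
```

View pics/scene0.png

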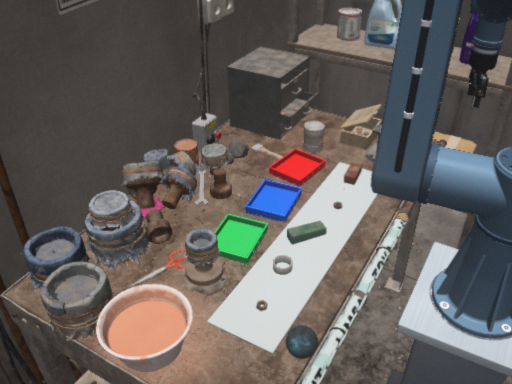

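View pics/side0.png

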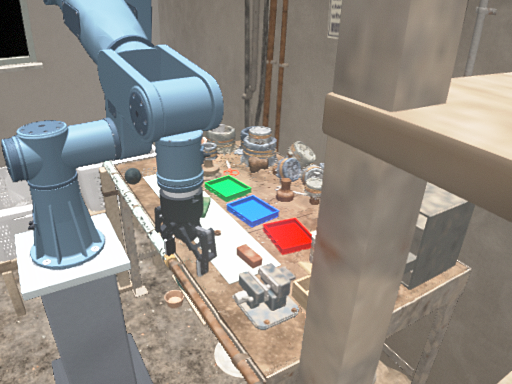

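The scene view shows everything on the board: brown bar at (353,173), nut at (338,205), green bar at (307,232), ring at (283,265) and nut at (262,305). The trays are red (298,166), blue (274,200) and green (240,238), with the tin at (314,135) and the head at (220,183). The side view shows a vice near the brown bar.

```bash
cat > meas.py <<'E'
from h import *
p,d,c=shot('scene','s1.png')
X=cloud(c,d); hsv=cv2.cvtColor(p,cv2.COLOR_RGB2HSV)
def at(n,u,v): print(n,X[v,u].round(3),hsv[v,u])
for n,u,v in[('brown',353,172),('nutA',338,205),('green',307,230),('ringfar',283,258),('nutB',262,305),('red',298,166),('blue',274,200),('gr',240,238),('tin',314,126),('head',220,172),('board',300,280)]:at(n,u,v)
def comp(m,u,v,r=40):
    k,l,st,ce=cv2.connectedComponentsWithStats(m.astype(np.uint8))
    i=[j for j in range(1,k) if abs(ce[j]-[u,v]).max()<r]
    j=max(i,key=lambda j:st[j,4]); return l==j
H,S,V=[hsv[:,:,i].astype(int) for i in range(3)]
for n,m,u,v in[('red',((H<5)|(H>175))&(S>200),298,166),('blue',(abs(H-113)<12)&(S>150),274,200),('green',(abs(H-65)<12)&(S>170),240,238)]:
    M=comp(m,u,v,15);h=cv2.convexHull(np.argwhere(M)[:,::-1].astype(np.float32))
    q=ray(c,h.reshape(-1,2),.026)[:,:2]
    # top rim outline
    P=X[M]; P=P[(P[:,2]>.02)&(P[:,2]<.035)][:,:2]
    print(n,M.sum(),cv2.minAreaRect(P.astype(np.float32)),'hull',cv2.minAreaRect(q.astype(np.float32)))
# objects above board
Z=X[:,:,2]; W=(X[:,:,0]>.3)&(X[:,:,0]<.95)&(abs(X[:,:,1])<.6)&(d>0)
for n,u,v,zt in[('brown',353,172,.036),('green',307,230,.036),('ring',283,265,.028),('nutA',338,205,.017),('nutB',262,305,.017)]:
    m=np.zeros(Z.shape,bool);m[v-28:v+28,u-28:u+28]=1
    M=m&W&(abs(Z-zt)<.0045); P=X[M][:,:2]
    print(n,M.sum(),np.median(P,0).round(4),cv2.minAreaRect(P.astype(np.float32)))
b=cv2.resize(p[110:330,180:400],None,fx=3.6,fy=2.7,interpolation=2);b=cv2.resize(p[130:325,200:380],None,fx=3,fy=3,interpolation=2);cv2.imwrite('pics/crop1.png',b[:,:,::-1])
E
python3 meas.py
```

```text
brown [ 0.446 -0.307  0.036] [  8 109 129]
nutA [ 0.428 -0.151  0.019] [ 13  61 101]
green [0.451 0.008 0.034] [ 62  41 125]
ringfar [0.462 0.12  0.02 ] [ 23  16 128]
nutB [0.439 0.266 0.002] [ 50   4 194]
red [ 0.629 -0.296  0.006] [  0 203 246]
blue [ 0.611 -0.102  0.002] [109 200 244]
gr [0.605 0.097 0.006] [ 69 175 218]
tin [ 0.637 -0.425  0.089] [174   7 196]
head [ 0.764 -0.051  0.081] [ 12 111 119]
board [0.398 0.152 0.003] [ 84   6 221]
red 631 ((0.5981033444404602, -0.24752365052700043), (0.1751711517572403, 0.08568336814641953), 42.09600067138672) hull ((0.6237779259681702, -0.2740876078605652), (0.1376972496509552, 0.11497139185667038), 81.47422790527344)
blue 1489 ((0.6050122976303101, -0.09134069085121155), (0.12234210968017578, 0.15193715691566467), 7.554833889007568) hull ((0.5997843146324158, -0.07660974562168121), (0.12543635070323944, 0.16928289830684662), 7.350977420806885)
green 1210 ((0.5588673949241638, 0.11969257891178131), (0.15117204189300537, 0.06808942556381226), 68.02409362792969) hull ((0.6012665629386902, 0.11348465085029602), (0.10882773250341415, 0.1315961629152298), 9.04478645324707)
brown 151 [ 0.452  -0.3206] ((0.4514269232749939, -0.38266366720199585), (0.2056615650653839, 0.04028161242604256), 89.20144653320312)
green 217 [0.4666 0.0154] ((0.4574609696865082, 0.003717876970767975), (0.09704654663801193, 0.03785502910614014), 52.412662506103516)
ring 127 [0.4626 0.1273] ((0.49479344487190247, 0.1081475019454956), (0.10887788236141205, 0.1279405653476715), 15.132113456726074)
nutA 76 [ 0.434  -0.1677] ((0.4387302100658417, -0.15628308057785034), (0.03659587725996971, 0.28374239802360535), 4.154272556304932)
nutB 51 [0.4356 0.2739] ((0.434565931558609, 0.2737807333469391), (0.022896047681570053, 0.024114618077874184), 30.752622604370117)
```

View pics/crop1.png

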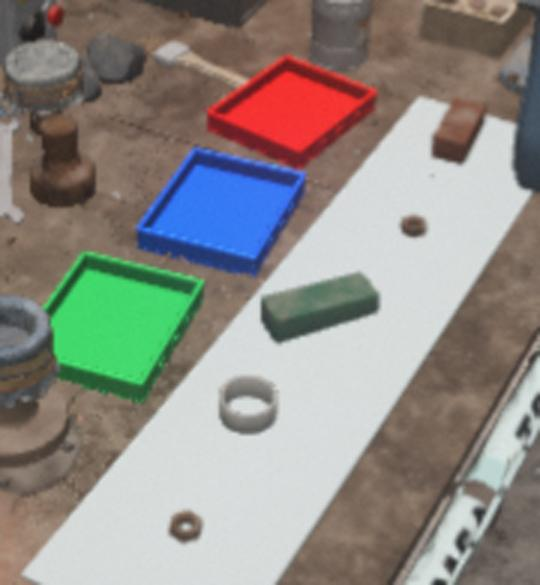

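The crop sharpens the layout: all five objects lie separately, with the trays beside the board. Next I move above the brown bar and refine with the wrist camera.

```bash
python3 -m handwheel '[[[0.91,-0.36,0],[0,0,0],85],[[0.91,-0.36,0],[0,0,0],85],[[0.91,-0.36,0],[0,0,0],85],[[0.91,-0.36,0],[0,0,0],85],[[0.91,-0.36,0],[0,0,0],85],[[0.91,-0.36,0],[0,0,0],85],[[0.91,-0.36,0],[0,0,0],85],[[0.91,-0.36,0],[0,0,0],85],[[0.91,-0.36,0],[0,0,0],85],[[0,0,0],[0,0,0],85]]'
cat > wr.py <<'E'
from h import *
import sys
s=env.sense();print(s['time_s'],s['ee_pos'].round(4) if hasattr(s['ee_pos'],'round') else s['ee_pos'],s['ee_rot'])
p,d,c=shot('wrist',sys.argv[1]+'.png')
X=cloud(c,d); np.savez('/tmp/w',p=p,d=d,X=X)
Z=X[:,:,2]; print('board z',np.median(Z[(Z<.012)&(Z>-.005)]))
M=((Z>.012)&(Z<.06)&(d>0)&(X[:,:,0]<.52)&(X[:,:,0]>.37)).astype(np.uint8)
M=cv2.morphologyEx(M,cv2.MORPH_OPEN,np.ones((3,3)))
k,l,st,ce=cv2.connectedComponentsWithStats(M)
for j in range(1,k):
    if st[j,4]<80: continue
    P=X[l==j]; zt=np.percentile(P[:,2],90); T=P[P[:,2]>zt-.004][:,:2].astype(np.float32)
    r=cv2.minAreaRect(T); print(ce[j].round(),st[j,4],'zt',zt.round(4),'rect',np.round(r[0],4),np.round(r[1],4),round(r[2],1),'rgb',p[l==j].mean(0).round())
E
python3 wr.py w1
```

```text
time_s: 1.2
ee_pos: [0.4522, -0.3188, 0.1946]
ee_rot: [-3.141, -0.001, 0.32]
contact_force: [-1.1, -0.2, 0.3]
finger_gap: 0.993
gripper_force: 0.0
1.2 [ 0.4522 -0.3188  0.1946] [-3.14066785e+00 -1.28569715e-03  3.19677984e-01]
board z 0.0029218401352336335
[20. 95.] 1948 zt 0.0316 rect [ 0.4443 -0.0211] [0.0617 0.0363] 52.7 rgb [76. 97. 79.]
[135. 141.] 211 zt 0.0167 rect [ 0.4327 -0.1613] [0.0228 0.0229] 17.9 rgb [133. 118. 105.]
[263. 168.] 1993 zt 0.035 rect [ 0.4528 -0.3258] [0.0358 0.084 ] 5.7 rgb [138. 111.  97.]
[419. 187.] 1084 zt 0.0514 rect [ 0.4968 -0.5291] [0.0465 0.0401] 0.4 rgb [108.  98.  84.]
[377. 230.] 627 zt 0.0555 rect [ 0.4311 -0.4987] [0.0057 0.0288] 3.9 rgb [62. 64. 65.]
```

View pics/w1.png

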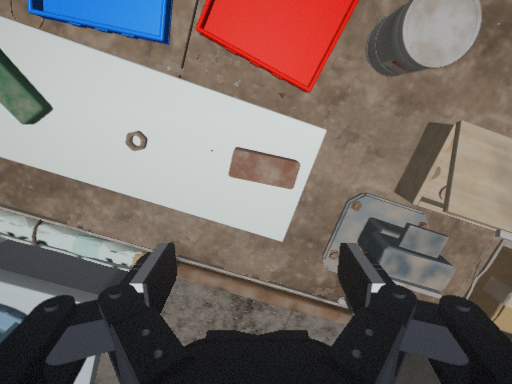

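The wrist view shows the brown bar at (263,168), a nut at (135,141) and the tips of the trays, with the vice safely to the right. I'll turn to the bar's width and go down.

```bash
python3 -m handwheel '[[[0,0,0.3],[0,0,-1],85],[[0,0,0.3],[0,0,-1],80],[[0,0,0.3],[0,0,-1],70],[[0,0,0.3],[0,0,-1],65],[[0,0,0.3],[0,0,-1],65],[[0,0,0.3],[0,0,-1],65],[[0,0,0.3],[0,0,-1],65],[[0,0,0.3],[0,0,-1],65],[[0,0,0.3],[0,0,-1],65],[[0,0,0.3],[0,0,-1],65]]'
python3 -m handwheel '[[[0,0,0],[0,0,-1],65],[[0,0,0],[0,0,-1],65],[[0,0,0],[0,0,-1],65],[[0,0,0],[0,0,-1],65],[[0,0,0],[0,0,-1],65],[[-0.17,0,0],[0,0,-0.48],65],[[0,0,0],[0,0,0],65],[[0,0,0],[0,0,0],65]]'
python3 - <<'E'
from h import *
p,d,c=shot('wrist','w2.png')
X=cloud(c,d);Z=X[:,:,2]
M=((Z>.02)&(Z<.045)&(d>0)&(X[:,:,0]>.4)&(X[:,:,0]<.52)&(abs(X[:,:,1]+.33)<.07))
print(cv2.minAreaRect(X[M][:,:2].astype(np.float32)))
E
```

```text
time_s: 2.25
ee_pos: [0.4483, -0.3232, 0.0741]
ee_rot: [-3.141, 0.0, 1.19]
contact_force: [-0.4, -0.3, -0.6]
finger_gap: 0.758
gripper_force: 0.0
time_s: 3.05
ee_pos: [0.449, -0.3295, 0.0746]
ee_rot: [-3.141, -0.0, 1.663]
contact_force: [-0.4, -0.6, -0.0]
finger_gap: 0.764
gripper_force: 0.0
((0.45293471217155457, -0.32637590169906616), (0.03613701090216637, 0.08525202423334122), 5.969663619995117)
```

View pics/w2.png

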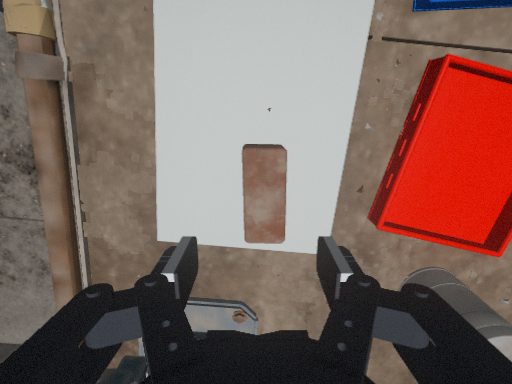

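The bar is at (265,193), midway between the fingers and a few mm to their right, which matches the measurement. I correct for that, go down and grip.

```bash
python3 -m handwheel '[[[0.06,0.1,0.4],[0,0,0],65],[[0,0,0.4],[0,0,0],65],[[0,0,0.4],[0,0,0],65],[[0,0,0.4],[0,0,0],65],[[0,0,0],[0,0,0],65],[[0,0,0],[0,0,0],30],[[0,0,0],[0,0,0],30],[[0,0,0],[0,0,0],30],[[0,0,0],[0,0,0],30],[[0,0,0],[0,0,0],30]]'
python3 -m handwheel '[[[0,0,0],[0,0,0],30],[[0,0,-0.5],[0,0,0],30],[[0,0,-1],[0,0,0],30],[[0,0,-1],[0,0,0],30],[[0,0,-0.5],[0,0,0],30],[[0,0,0],[0,0,0],30]]'
python3 meas.py | grep -E "^(red|blue|green|tin|head)"
```

```text
time_s: 4.1
ee_pos: [0.4538, -0.3264, 0.0112]
ee_rot: [3.141, 0.001, 1.666]
contact_force: [0.8, 0.1, -0.4]
finger_gap: 0.354
gripper_force: 0.0
time_s: 4.7
ee_pos: [0.4555, -0.3282, 0.1348]
ee_rot: [3.137, 0.006, 1.666]
contact_force: [0.5, 0.1, -0.7]
finger_gap: 0.351
gripper_force: 0.0
green [0.452 0.005 0.031] [ 62  38 135]
red [ 0.632 -0.302  0.002] [  0 200 249]
blue [ 0.607 -0.095  0.008] [109 195 248]
tin [ 0.635 -0.421  0.092] [  0   6 204]
head [ 0.764 -0.052  0.08 ] [ 11 111 124]
red 421 ((0.6120645403862, -0.24638444185256958), (0.1605413407087326, 0.06437738239765167), 32.05204772949219) hull ((0.625516951084137, -0.2654765844345093), (0.13324403762817383, 0.1007118672132492), 73.12178039550781)
blue 1489 ((0.6051924824714661, -0.08996563404798508), (0.1240025982260704, 0.1502240002155304), 7.472774028778076) hull ((0.5993434190750122, -0.07638012617826462), (0.1267097294330597, 0.16893650591373444), 6.805900573730469)
green 1192 ((0.5596517324447632, 0.11756528913974762), (0.15330548584461212, 0.0638158991932869), 68.72989654541016) hull ((0.6011677384376526, 0.11129683256149292), (0.10824023932218552, 0.13526073098182678), 10.005393981933594)
green 203 [0.4671 0.0173] ((0.4691551923751831, 0.04379374906420708), (0.172768235206604, 0.06439822167158127), 78.64203643798828)
```

```bash
python3 wr.py w3
```

```text
4.75 [ 0.4544 -0.327   0.1324] [3.13936984e+00 2.97813313e-03 1.66575427e+00]
board z 0.0034321946080993074
[252.   9.] 242 zt 0.0167 rect [ 0.4331 -0.1671] [0.0237 0.0127] 4.9 rgb [126. 108.  93.]
[257. 178.] 2770 zt 0.0349 rect [ 0.4528 -0.3261] [0.0356 0.0839] 6.3 rgb [147. 119. 103.]
[237. 284.] 88 zt 0.0168 rect [ 0.4415 -0.4642] [0.0124 0.0115] 5.7 rgb [121. 100.  85.]
[224. 314.] 195 zt 0.0534 rect [ 0.4321 -0.4899] [0.0036 0.0124] 20.9 rgb [61. 64. 66.]
[275. 324.] 536 zt 0.0347 rect [ 0.4955 -0.5088] [0.0447 0.0034] 1.9 rgb [89. 80. 67.]
```

View pics/w3.png

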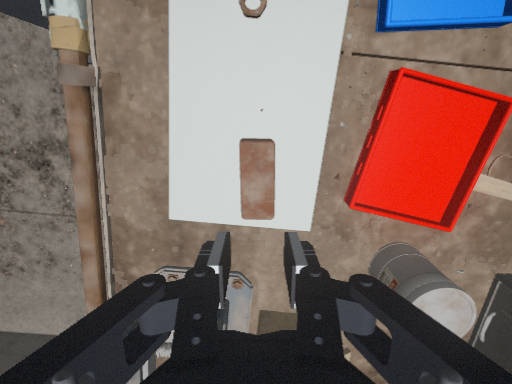

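```bash
python3 - <<'E'
from h import *
c=imaging.calibration('wrist');s=env.sense();print(s['ee_pos'],s['finger_gap'],s['gripper_force'])
T=np.array(c['world_to_cam']);K=np.array([[c['fx'],0,c['cx']],[0,c['fy'],c['cy']],[0,0,1]])
p=np.array(s['ee_pos'])
Q=np.array([p,p+[.015,0,0],p-[.015,0,0],p+[0,0,.019],p+[0,0,.013],[.4528,-.3261,.036]])
print(cv2.projectPoints(Q,cv2.Rodrigues(T[:3,:3])[0],T[:3,3],K,np.array(c['D']))[0].reshape(-1,2).round())
w=np.load('/tmp/w.npz');d=w['d'];X=w['X']
for r in (235,245,255,265): print(r,[(u,X[r,u].round(3).tolist()) for u in (222,227,292,297)])
E
```

```text
[ 0.45350055 -0.32605237  0.13064735] 0.3526318688619236 0.0
[[259. 222.]
 [281. 224.]
 [238. 220.]
 [259. 234.]
 [259. 230.]
 [258. 185.]]
235 [(222, [0.433, -0.317, 0.177]), (227, [0.436, -0.317, 0.176]), (292, [0.47, -0.313, 0.178]), (297, [0.473, -0.314, 0.176])]
245 [(222, [0.435, -0.317, 0.187]), (227, [0.437, -0.319, 0.183]), (292, [0.469, -0.314, 0.187]), (297, [0.471, -0.314, 0.187])]
255 [(222, [0.436, -0.317, 0.198]), (227, [0.437, -0.324, 0.185]), (292, [0.468, -0.314, 0.197]), (297, [0.47, -0.314, 0.197])]
265 [(222, [0.437, -0.318, 0.203]), (227, [0.438, -0.329, 0.186]), (292, [0.466, -0.314, 0.206]), (297, [0.469, -0.314, 0.206])]
```

```bash
python3 - <<'E'
from h import *
w=np.load('/tmp/w.npz');X=w['X'];d=w['d']
for r in range(222,242,2):
    m=(d[r]>0)&(X[r,:,2]>.12)&(abs(X[r,:,0]-.4535)<.03); print(r,m.sum(),np.where(m)[0][[0,-1]] if m.any() else '',X[r][m][:,2].min().round(4) if m.any() else '')
E
sed -n 1,400p bench/env.py 2>/dev/null | grep -n tcp | head; python3 -c "
from h import *
print(env.tcp_to_grasp)"
```

```text
222 0  
224 0  
226 0  
228 0  
230 0  
232 26 [217 296] 0.1718
234 28 [216 297] 0.1714
236 28 [216 297] 0.1717
238 30 [215 298] 0.1722
240 32 [214 299] 0.1727
0.0187
```

The wrist depth puts the fingertips about 40 mm above the reported TCP, so the first grip closed above the bar and the bar is unmoved. I go lower in stages and check the fingertip height by depth.

```bash
cat > tip.py <<'E'
from h import *
s=env.sense();p,d,c=shot('wrist');X=cloud(c,d);e=np.array(s['ee_pos'])
r=X[195:300,150:370];z=r[:,:,2];m=(d[195:300,150:370]>0)&(d[195:300,150:370]<.19)
P=r[m];print('t',s['time_s'],'ee',e.round(4),'yaw',s['ee_rot'][2],'tip z',np.percentile(P[:,2],1).round(4),'gap',s['finger_gap'],'F',s['contact_force'],s['gripper_force'])
E
python3 -m handwheel '[[[0,0,0.6],[0,0,0],65],[[0,0,0.7],[0,0,0],65],[[0,0,0.7],[0,0,0],65],[[0,0,0.7],[0,0,0],65],[[0,0,0.5],[0,0,0],65],[[0,0,0.3],[0,0,0],65],[[0,0,0],[0,0,0],65],[[0,0,0],[0,0,0],65]]'
python3 tip.py
```

```text
time_s: 5.6
ee_pos: [0.4534, -0.326, -0.0095]
ee_rot: [-3.141, -0.001, 1.666]
contact_force: [0.5, -0.0, -0.2]
finger_gap: 0.763
gripper_force: 0.0
t 5.6 ee [ 0.4534 -0.326  -0.0095] yaw 1.6656695113095599 tip z 0.0035 gap 0.7627683074267938 F [ 0.5353079  -0.01960207 -0.23171622] 0.0
```

```bash
python3 - <<'E'
from h import *
p,d,c=shot('wrist','w4.png');X=cloud(c,d)
for u0,u1 in((120,245),(275,390)):
  for r in range(200,270,5):
    z=X[r,u0:u1,2];x=X[r,u0:u1,0];m=d[r,u0:u1]<.2
    j=np.argmax(np.where(m,z,-1)); print(r,u0+j,X[r,u0+j].round(3),end=' ')
  print()
E
```

```text
200 244 [ 0.443 -0.296  0.035] 205 229 [ 0.436 -0.3    0.036] 210 230 [ 0.436 -0.303  0.035] 215 244 [ 0.444 -0.305  0.035] 220 237 [ 0.44  -0.308  0.035] 225 236 [ 0.44  -0.311  0.035] 230 238 [ 0.441 -0.314  0.035] 235 214 [ 0.445 -0.25   0.169] 240 237 [ 0.445 -0.25   0.169] 245 187 [ 0.417 -0.318  0.047] 250 221 [ 0.445 -0.25   0.169] 255 171 [ 0.413 -0.318  0.057] 260 174 [ 0.415 -0.318  0.061] 265 171 [ 0.415 -0.318  0.066] 
200 278 [ 0.46  -0.295  0.035] 205 286 [ 0.464 -0.297  0.035] 210 284 [ 0.464 -0.3    0.035] 215 311 [ 0.445 -0.25   0.169] 220 275 [ 0.46  -0.306  0.035] 225 277 [ 0.461 -0.309  0.035] 230 275 [ 0.461 -0.312  0.034] 235 299 [ 0.445 -0.25   0.169] 240 328 [ 0.487 -0.311  0.042] 245 328 [ 0.485 -0.311  0.048] 250 367 [ 0.445 -0.25   0.169] 255 380 [ 0.445 -0.25   0.169] 260 340 [ 0.487 -0.311  0.061] 265 296 [ 0.445 -0.25   0.169]
```

View pics/w4.png

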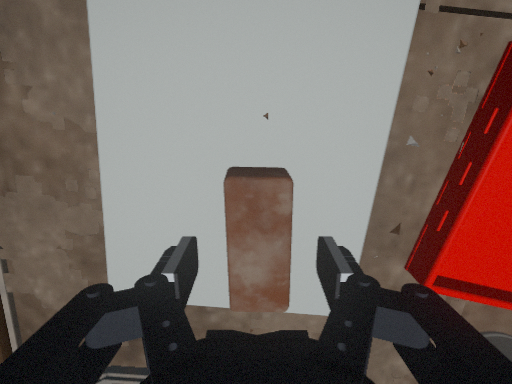

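The fingers straddle the bar at (258,240), tips at about z = 0.04. I go 20 mm lower and grip.

```bash
python3 -m handwheel '[[[0,0,0.3],[0,0,0],65],[[0,0,0.2],[0,0,0],65],[[0,0,0],[0,0,0],65],[[0,0,0],[0,0,0],28],[[0,0,0],[0,0,0],28],[[0,0,0],[0,0,0],28],[[0,0,0],[0,0,0],28],[[0,0,0],[0,0,0],28],[[0,0,0],[0,0,0],28]]'
```

```text
time_s: 6.6
ee_pos: [0.454, -0.3266, -0.0288]
ee_rot: [3.141, 0.001, 1.666]
contact_force: [0.5, -0.1, 4.4]
finger_gap: 0.411
gripper_force: 60.5
```

Gripped. While I lift, I compute the red tray's pose from the last high wrist view.

```bash
python3 -m handwheel '[[[0,0,-0.4],[0,0,0],28],[[0,0,-0.8],[0,0,0],28],[[0,0,-0.9],[0,0,0],28],[[0,0,-0.4],[0,0,0],28],[[0,0,0],[0,0,0],28]]'
cat > tray.py <<'E'
from h import *
def tray(p,X,col):
    hsv=cv2.cvtColor(p,cv2.COLOR_RGB2HSV).astype(int);H,S,V=hsv[...,0],hsv[...,1],hsv[...,2]
    m={'red':((H<6)|(H>174))&(S>190),'blue':(abs(H-110)<14)&(S>150),'green':(abs(H-67)<12)&(S>130)}[col]&(V>90)&(X[...,0]>.5)&(X[...,0]<.72)
    P=X[m&(X[...,2]>.017)&(X[...,2]<.032)]; A=X[m]
    r=cv2.minAreaRect(P[:,:2].astype(np.float32)); q=cv2.minAreaRect(A[:,:2].astype(np.float32))
    print(col,len(P),'rim',np.round(r[0],4),np.round(r[1],4),round(r[2],1),'all',np.round(q[0],4),np.round(q[1],4),round(q[2],1))
if __name__=='__main__':
    if len(sys.argv)>1:
        p,d,c=shot('wrist',sys.argv[1]+'.png');X=cloud(c,d)
    else: w=np.load('/tmp/w.npz');p,X=w['p'],w['X']
    for k in('red','blue','green'):
        try: tray(p,X,k)
        except Exception as e: print(k,'none')
E
python3 tray.py; python3 tray.py w5
```

```text
time_s: 7.1
ee_pos: [0.4551, -0.3277, 0.0743]
ee_rot: [3.138, 0.005, 1.666]
contact_force: [0.6, -0.3, -0.6]
finger_gap: 0.408
gripper_force: 60.1
red 3016 rim [ 0.6259 -0.2846] [0.1466 0.123 ] 81.8 all [ 0.6261 -0.282 ] [0.1518 0.1232] 81.8
blue 976 rim [ 0.6091 -0.1631] [0.0217 0.1158] 88.3 all [ 0.6115 -0.1513] [0.1201 0.0281] 7.1
green 0 rim [0. 0.] [0. 0.] 0.0 all [0. 0.] [0. 0.] 0.0
red 3148 rim [ 0.6258 -0.2849] [0.1464 0.1227] 81.4 all [ 0.6257 -0.2848] [0.1463 0.1231] 81.3
blue 257 rim [ 0.586  -0.1687] [0.0641 0.003 ] 5.6 all [ 0.5953 -0.1668] [0.0829 0.0092] 2.4
green 0 rim [0. 0.] [0. 0.] 0.0 all [0. 0.] [0. 0.] 0.0
```

```bash
python3 -m handwheel '[[[0,0,0],[0,0,1],28],[[0,0,0],[0,0,1],28],[[0,0,0],[0,0,0.84],28],[[0.28,0.68,0],[0,0,0],28],[[0.28,0.68,0],[0,0,0],28],[[0.28,0.68,0],[0,0,0],28],[[0.28,0.68,0],[0,0,0],28],[[0.28,0.68,0],[0,0,0],28],[[0.28,0.68,0],[0,0,0],28],[[0,0,0],[0,0,0],28]]'
python3 -m handwheel '[[[0,0,0.5],[0,0,0],28],[[0,0,0.7],[0,0,0],28],[[0,0,0.5],[0,0,0],28],[[0,0,0.2],[0,0,0],28],[[0,0,0],[0,0,0],28]]'
```

```text
time_s: 8.15
ee_pos: [0.6267, -0.2824, 0.0683]
ee_rot: [-3.14, -0.002, 1.42]
contact_force: [-0.2, -0.7, -1.0]
finger_gap: 0.41
gripper_force: 60.4
time_s: 8.65
ee_pos: [0.6227, -0.2836, -0.008]
ee_rot: [-3.137, -0.002, 1.417]
contact_force: [-0.4, 0.0, -0.6]
finger_gap: 0.41
gripper_force: 60.3
```

```bash
python3 - <<'E'
from h import *
s=env.sense();print(s['ee_pos'],s['ee_rot'])
p,d,c=shot('wrist','w6.png')
E
```

```text
[ 0.62272233 -0.28357147 -0.00799682] [-3.13687307e+00 -2.09147012e-03  1.41746832e+00]
```

View pics/w6.png

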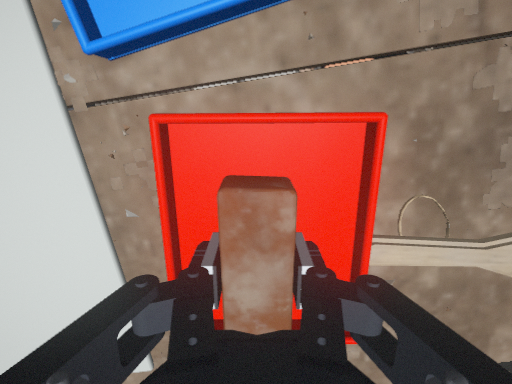

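The bar at (257,250) sits centred and aligned in the red tray. Set it down and release.

```bash
python3 -m handwheel '[[[0,0,0.3],[0,0,0],28],[[0,0,0.17],[0,0,0],28],[[0,0,0],[0,0,0],28],[[0,0,0],[0,0,0],28],[[0,0,0],[0,0,0],55],[[0,0,0],[0,0,0],55],[[0,0,0],[0,0,0],55],[[0,0,0],[0,0,0],55]]'
python3 -m handwheel '[[[0,0,-0.5],[0,0,0],55],[[0,0,-1],[0,0,0],55],[[0,0,-1],[0,0,0],55],[[0,0,-1],[0,0,0],55],[[0,0,0],[0,0,0],55]]'
python3 - <<'E'
from h import *
s=env.sense();print(s['ee_pos'])
p,d,c=shot('wrist','w7.png');X=cloud(c,d)
m=(X[...,2]>.028)&(X[...,2]<.05)&(abs(X[...,0]-.626)<.05)&(abs(X[...,1]+.285)<.06);print(cv2.minAreaRect(X[m][:,:2].astype(np.float32)),np.median(X[m][:,2]))
E
```

```text
time_s: 9.5
ee_pos: [0.6253, -0.2847, -0.0237]
ee_rot: [3.141, 0.0, 1.418]
contact_force: [0.3, -0.2, -0.5]
finger_gap: 0.644
gripper_force: 0.0
time_s: 10.0
ee_pos: [0.6292, -0.2872, 0.1242]
ee_rot: [3.13, 0.006, 1.418]
contact_force: [0.3, -0.3, 0.1]
finger_gap: 0.645
gripper_force: 0.0
[ 0.62921392 -0.28722225  0.12423583]
((0.6237844228744507, -0.2850426137447357), (0.08520565181970596, 0.0360003262758255), 81.43511962890625) 0.03359575429611394
```

Brown bar is placed: centre (0.624, -0.285), flat and aligned. Now the near nut.

```bash
python3 -m handwheel '[[[0.38,-0.87,0],[0,0,0],55],[[0.38,-0.87,0],[0,0,0],55],[[0.38,-0.87,0],[0,0,0],55],[[0.38,-0.87,0],[0,0,0],55],[[0.38,-0.87,0],[0,0,0],50],[[0.38,-0.87,0],[0,0,0],45],[[0,0,0.6],[0,0,0],40],[[0,0,0.6],[0,0,0],40],[[0,0,0],[0,0,0],40],[[0,0,0],[0,0,0],40]]'
cat > nut.py <<'E'
from h import *
x0,y0=float(sys.argv[2]),float(sys.argv[3])
s=env.sense();print(s['ee_pos'].round(4),s['ee_rot'][2])
p,d,c=shot('wrist',sys.argv[1]+'.png');X=cloud(c,d)
R=cv2.cvtColor(p,cv2.COLOR_RGB2HSV)
P0=ray(c,np.stack(np.meshgrid(np.arange(512),np.arange(384)),-1).reshape(-1,2),.017).reshape(384,512,3)
near=(abs(P0[...,0]-x0)<.024)&(abs(P0[...,1]-y0)<.024)
m=(near&(R[...,1]>30)&(R[...,2]<185)).astype(np.uint8)
k,l,st,ce=cv2.connectedComponentsWithStats(m);j=1+np.argmax(st[1:,4])
cs=cv2.findContours((l==j).astype(np.uint8),0,cv2.CHAIN_APPROX_NONE)[0]
h=max(cs,key=cv2.contourArea).reshape(-1,2)
q=P0[h[:,1],h[:,0]][:,:2]; (cx,cy),r=cv2.minEnclosingCircle(q.astype(np.float32));print('px',ce[j],'circle',cx,cy,r)
D=X[near&(X[...,2]>.013)&(X[...,2]<.03)][:,:2].astype(np.float32);print('depth',cv2.minAreaRect(D))
t=np.deg2rad(np.arange(0,180,2)); hull=q
w=[np.ptp(hull@[np.cos(a),np.sin(a)]) for a in t]
w3=[(w[i]+w[(i+30)%90]+w[(i+60)%90])/3 for i in range(30)];i=int(np.argmin(w3));print('flat dir deg',2*i,'mod60 width',w3[i],max(w3))
u,v=ce[j].astype(int);u=min(max(u,50),461);v=min(max(v,50),333)
cv2.imwrite('pics/'+sys.argv[1]+'c.png',cv2.resize(p[v-50:v+50,u-50:u+50],None,fx=4,fy=4,interpolation=2)[:,:,::-1])
E
python3 nut.py w8 .433 -.164
```

```text
time_s: 11.05
ee_pos: [0.4318, -0.1621, 0.0672]
ee_rot: [-3.139, -0.001, 1.418]
contact_force: [1.0, 0.6, 0.5]
finger_gap: 0.467
gripper_force: 0.0
[ 0.4318 -0.1621  0.0672] 1.4178698401793097
px [260.26923077 194.63800905] circle 0.43300917744636536 -0.1588931679725647 0.013165143318474293
depth ((0.43286028504371643, -0.16081634163856506), (0.023993326351046562, 0.024633396416902542), 85.96809387207031)
flat dir deg 30 mod60 width 0.023659422766093202 0.025052237362189072
```

View pics/w8c.png

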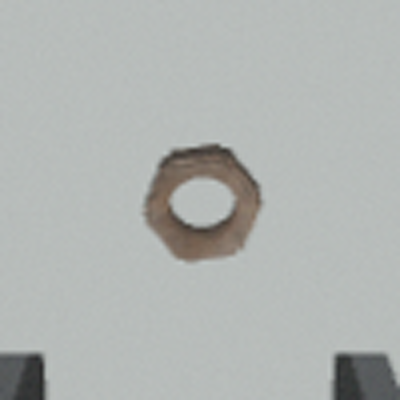

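The nut at crop (203,203) is hexagonal, with one pair of flats near 32° in world terms. I align the closing axis to about -28° and grip.

```bash
python3 -m handwheel '[[[0,0,0.3],[0,0,1],40],[[0,0,0.3],[0,0,1],40],[[0,0,0.3],[0,0,1],40],[[0,0,0.3],[0,0,0.9],40],[[0.05,0,0.3],[0,0,0],40],[[0,0,0.3],[0,0,0],40],[[0,0,0.2],[0,0,0],40],[[0,0,0],[0,0,0],40],[[0,0,0],[0,0,0],40]]'
python3 tip.py
```

```text
time_s: 12.0
ee_pos: [0.4336, -0.1609, -0.0121]
ee_rot: [-3.141, -0.0, 1.078]
contact_force: [0.3, -0.5, 0.9]
finger_gap: 0.469
gripper_force: 0.0
t 12.0 ee [ 0.4336 -0.1609 -0.0121] yaw 1.0781052025550912 tip z 0.0036 gap 0.46886967818140163 F [ 0.33041174 -0.45387839  0.9228092 ] 0.0
```

```bash
python3 -m handwheel '[[[0,0,0.25],[0,0,0],40],[[0,0,0.16],[0,0,0],40],[[0,0,0],[0,0,0],40],[[0,0,0],[0,0,0],15],[[0,0,0],[0,0,0],15],[[0,0,0],[0,0,0],15],[[0,0,0],[0,0,0],15],[[0,0,0],[0,0,0],15]]'
```

```text
time_s: 12.85
ee_pos: [0.4337, -0.1609, -0.0284]
ee_rot: [3.141, 0.0, 1.077]
contact_force: [-0.1, -0.1, 0.1]
finger_gap: 0.245
gripper_force: 58.8
```

```bash
python3 -m handwheel '[[[0,0,-0.3],[0,0,0],15],[[0,0,-0.6],[0,0,1],15],[[0,0,-0.6],[0,0,1],15],[[0,0,-0.6],[0,0,1],15],[[0,0,-0.6],[0,0,1],15],[[0,0,-0.4],[0,0,1],15],[[0,0,-0.2],[0,0,1],15],[[0,0,0],[0,0,1],15],[[0,0,0],[0,0,1],15],[[0,0,0],[0,0,1],15]]'
python3 -m handwheel '[[[0,0,0],[0,0,1],15],[[1,0,0],[0,0,0.8],15],[[1,0,0],[0,0,0],15],[[1,0,0],[0,0,0],15],[[0,0,0],[0,0,0],15]]'
python3 tray.py w9
```

```text
time_s: 13.85
ee_pos: [0.4337, -0.1609, 0.1045]
ee_rot: [3.141, -0.001, 0.289]
contact_force: [0.1, -0.4, -0.8]
finger_gap: 0.245
gripper_force: 58.8
time_s: 14.35
ee_pos: [0.5559, -0.1416, 0.1043]
ee_rot: [3.141, -0.003, 0.137]
contact_force: [-0.0, 0.4, -0.6]
finger_gap: 0.248
gripper_force: 58.8
red 3436 rim [ 0.627  -0.2844] [0.1474 0.1218] 81.8 all [ 0.6327 -0.2453] [0.2262 0.1218] 81.9
blue 3473 rim [ 0.6054 -0.0919] [0.1218 0.1467] 7.3 all [ 0.6075 -0.0931] [0.1255 0.1496] 7.4
green 1672 rim [0.6149 0.0696] [0.1216 0.0794] 8.6 all [ 0.6259 -0.0019] [0.1215 0.2553] 8.7
```

```bash
python3 -m handwheel '[[[0.73,-0.12,0],[0,0,0],15],[[0.73,-0.12,0],[0,0,0],15],[[0.73,-0.12,0.3],[0,0,0],15],[[0,0,0.8],[0,0,0],15],[[0,0,0.8],[0,0,0],15],[[0,0,0.7],[0,0,0],15],[[0,0,0.4],[0,0,0],15],[[0,0,0.2],[0,0,0],15],[[0,0,0],[0,0,0],15],[[0,0,0],[0,0,0],15]]'
```

```text
time_s: 15.4
ee_pos: [0.6378, -0.1164, -0.0229]
ee_rot: [3.141, -0.002, 0.135]
contact_force: [0.1, -0.1, -0.2]
finger_gap: 0.247
gripper_force: 58.8
```

Down the last 4 mm, release, lift.

```bash
python3 -m handwheel '[[[0,0,0.1],[0,0,0],15],[[0,0,0],[0,0,0],15],[[0,0,0],[0,0,0],34],[[0,0,0],[0,0,0],34],[[0,0,0],[0,0,0],34],[[0,0,-0.4],[0,0,0],34],[[0,0,-0.8],[0,0,0],34],[[0,0,-0.9],[0,0,0],34],[[0,0,-0.9],[0,0,0],34],[[0,0,0],[0,0,0],34]]'
python3 - <<'E'
from h import *
s=env.sense();print(s['ee_pos'])
p,d,c=shot('wrist','w10.png');X=cloud(c,d)
P0=X;m=(d>0)&(abs(X[...,0]-.637)<.025)&(abs(X[...,1]+.118)<.025)&(p[...,2]<p[...,0]);print(m.sum(),np.median(X[m],0),cv2.minAreaRect(X[m][:,:2].astype(np.float32)))
E
```

```text
time_s: 16.4
ee_pos: [0.6415, -0.1175, 0.0997]
ee_rot: [3.136, -0.011, 0.135]
contact_force: [0.0, -0.0, -0.8]
finger_gap: 0.395
gripper_force: 0.0
[ 0.64146856 -0.11747407  0.09973579]
689 [ 0.65407392 -0.13048712  0.19381395] ((0.6422826051712036, -0.11946360766887665), (0.03401551768183708, 0.04983953386545181), 7.140013217926025)
```

```bash
python3 -m handwheel '[[[-0.8,-0.76,0],[0,0,0],50],[[-0.8,-0.76,0],[0,0,0],65],[[-0.8,-0.76,0],[0,0,0],65],[[-0.8,-0.76,0],[0,0,0],65],[[-0.8,-0.76,0],[0,0,0],65],[[0,0,-0.5],[0,0,0],65],[[0,0,0],[0,0,0],65],[[0,0,0],[0,0,0],65]]'
python3 wr.py w11; python3 - <<'E'
from h import *
from tray import tray
w=np.load('/tmp/w.npz')
for k in('blue','green'):tray(w['p'],w['X'],k)
X=w['X'];p=w['p'].astype(int);m=(abs(X[...,0]-.637)<.03)&(abs(X[...,1]+.118)<.03)&(X[...,2]<.03)&(p[...,2]<p[...,0]+10);print('nutA',m.sum(),np.median(X[m],0))
E
```

```text
time_s: 17.25
ee_pos: [0.4589, 0.0128, 0.1119]
ee_rot: [3.141, -0.002, 0.135]
contact_force: [0.1, -1.0, 0.6]
finger_gap: 0.762
gripper_force: 0.0
17.25 [0.4589 0.0128 0.1119] [ 3.14068953e+00 -2.07807284e-03  1.34976217e-01]
board z 0.004572554430222486
[270. 186.] 3790 zt 0.0345 rect [ 4.583e-01 -4.000e-04] [0.1005 0.0354] 53.9 rgb [ 94. 110.  93.]
[131. 170.] 1142 zt 0.0278 rect [0.4545 0.1374] [0.047  0.0477] 87.2 rgb [118. 116. 112.]
[  5. 171.] 181 zt 0.0167 rect [0.4357 0.2656] [0.0104 0.0242] 83.0 rgb [94. 80. 69.]
blue 2194 rim [ 0.5881 -0.0941] [0.0868 0.1479] 7.8 all [ 0.5891 -0.0776] [0.093  0.2158] 7.7
green 1791 rim [0.5771 0.0992] [0.0565 0.1468] 7.9 all [0.568  0.0979] [0.0889 0.1473] 7.0
nutA 452 [ 0.62959628 -0.11320164  0.01458363]
```

View pics/w11.png

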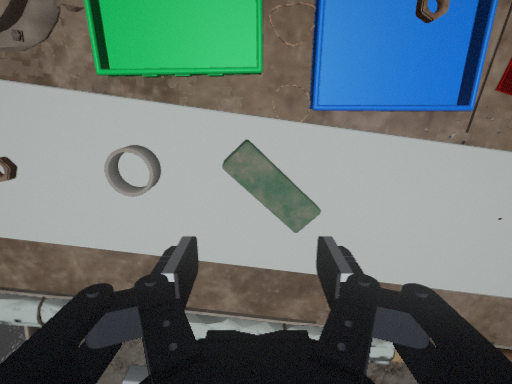

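The green bar lies at (271,187), its length at about 54°, with the ring at (132,170) and the far nut at (5,170). The placed nut shows at (432,8) in the blue tray. I turn to the bar and go down.

```bash
python3 -m handwheel '[[[0,0,0.2],[0,0,-1],65],[[0,0,0.2],[0,0,-1],65],[[0,0,0.2],[0,0,-1],65],[[0,0,0.2],[0,0,-1],65],[[0,0,0.2],[0,0,-1],65],[[0,0,0.2],[0,0,-1],65],[[0,0,0],[0,0,-1],65],[[0,0,0],[0,0,-1],65],[[0,0,0],[0,0,-1],65],[[-0.27,0.18,0],[0,0,-0.25],65]]'
python3 -m handwheel '[[[0,0,0.4],[0,0,0],65],[[0,0,0],[0,0,0],65],[[0,0,0],[0,0,0],65]]'
python3 wr.py w12
```

```text
time_s: 18.3
ee_pos: [0.4571, 0.0004, 0.0625]
ee_rot: [-3.14, 0.0, 0.945]
contact_force: [-0.3, -0.9, -0.5]
finger_gap: 0.759
gripper_force: 0.0
time_s: 18.6
ee_pos: [0.4567, 0.0, 0.0468]
ee_rot: [-3.14, 0.001, 0.941]
contact_force: [0.3, 1.2, 0.7]
finger_gap: 0.763
gripper_force: 0.0
18.6 [0.4567 0.     0.0468] [-3.13966849e+00  6.99324865e-04  9.41386705e-01]
board z 0.00455221003805374
[131.  47.] 2727 zt 0.0278 rect [0.4548 0.1375] [0.0481 0.0477] 45.9 rgb [111. 108. 104.]
[261. 204.] 6261 zt 0.0345 rect [ 4.588e-01 -3.000e-04] [0.0999 0.0358] 54.4 rgb [ 93. 110.  93.]
```

```bash
python3 -m handwheel '[[[0.02,0.05,0.5],[0,0,0],65],[[0,0,0.6],[0,0,0],65],[[0,0,0.5],[0,0,0],65],[[0,0,0.3],[0,0,0],65],[[0,0,0],[0,0,0],65],[[0,0,0],[0,0,0],28],[[0,0,0],[0,0,0],28],[[0,0,0],[0,0,0],28],[[0,0,0],[0,0,0],28],[[0,0,0],[0,0,0],28]]'
python3 -m handwheel '[[[0,0,0],[0,0,0],28]]'
```

```text
time_s: 19.65
ee_pos: [0.4606, -0.0007, -0.0269]
ee_rot: [3.139, -0.001, 0.942]
contact_force: [-1.2, 0.4, 5.0]
finger_gap: 0.41
gripper_force: 59.4
time_s: 19.75
ee_pos: [0.4606, -0.0007, -0.0269]
ee_rot: [3.139, -0.001, 0.942]
contact_force: [-0.4, 0.3, 6.1]
finger_gap: 0.409
gripper_force: 59.4
```

```bash
python3 -m handwheel '[[[0,0,-0.4],[0,0,0],28],[[0,0,-0.9],[0,0,-1],28],[[0,0,-0.9],[0,0,-1],28],[[0,0,-0.4],[0,0,-1],28],[[0,0,0],[0,0,-1],28],[[0,0,0],[0,0,-1],28],[[0,0,0],[0,0,-1],28],[[0,0,0],[0,0,-1],28],[[0,0,0],[0,0,-1],28],[[0,0,0],[0,0,-0.8],28]]'
python3 -m handwheel '[[[0.35,0.68,0],[0,0,0],28],[[0.34,0.68,0],[0,0,0],28],[[0.34,0.68,0],[0,0,0],28],[[0.34,0.67,0],[0,0,0],28],[[0.34,0.67,0],[0,0,0],28],[[0.34,0.67,0],[0,0,0],28],[[0,0,0],[0,0,0],28],[[0,0,0],[0,0,0],28]]'
python3 tray.py w13
```

```text
time_s: 20.75
ee_pos: [0.4594, -0.0003, 0.0763]
ee_rot: [3.14, 0.001, 1.714]
contact_force: [0.4, 0.6, -0.3]
finger_gap: 0.411
gripper_force: 59.7
time_s: 21.55
ee_pos: [0.608, 0.1037, 0.0757]
ee_rot: [-3.141, 0.0, 1.711]
contact_force: [-1.1, -0.8, -2.1]
finger_gap: 0.41
gripper_force: 59.9
red 0 rim [0. 0.] [0. 0.] 0.0 all [0.6894 0.2394] [0.0563 0.0334] 84.7
blue 71 rim [ 0.5851 -0.0219] [0.0105 0.004 ] 0.7 all [0.5879 0.0597] [0.2399 0.0138] 89.1
green 2561 rim [0.6094 0.1079] [0.1215 0.139 ] 8.6 all [0.6092 0.1096] [0.1215 0.1424] 8.6
```

View pics/w13.png

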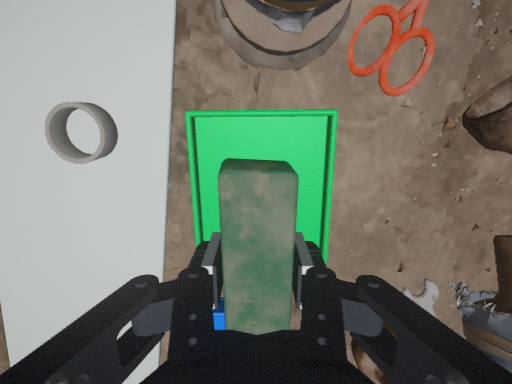

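Bar and green tray line up, but something round stands behind the tray at (285,30). I check its clearance before going down.

```bash
python3 - <<'E'
from h import *
p,d,c=shot('wrist');X=cloud(c,d)
r=X[0:75,180:360].reshape(-1,3);r=r[r[:,2]>.03];print(r.min(0),r.max(0),np.linalg.inv(c['world_to_cam'])[:3,3])
for z in(.03,.06,.09,.12):
    q=r[abs(r[:,2]-z)<.012];print(z,len(q),q[:,1].min() if len(q) else '')
E
```

```text
[0.56176875 0.17920146 0.03015576] [0.64754771 0.25303662 0.2535865 ] [0.59523307 0.17920146 0.2535865 ]
0.03 2579 0.21591205204063177
0.06 0 
0.09 1369 0.21799166820534635
0.12 56 0.22448446747468226
```

```bash
python3 -m handwheel '[[[0.02,0.02,0.6],[0,0,0],28],[[0,0,0.7],[0,0,0],28],[[0,0,0.6],[0,0,0],28],[[0,0,0.4],[0,0,0],28],[[0,0,0.2],[0,0,0],28],[[0,0,0],[0,0,0],28],[[0,0,0],[0,0,0],28],[[0,0,0],[0,0,0],28]]'
```

```text
time_s: 22.45
ee_pos: [0.6101, 0.1042, -0.023]
ee_rot: [3.139, 0.0, 1.71]
contact_force: [0.3, -0.4, -1.4]
finger_gap: 0.41
gripper_force: 59.8
```

```bash
python3 -m handwheel '[[[0,0,0.08],[0,0,0],28],[[0,0,0],[0,0,0],28],[[0,0,0],[0,0,0],55],[[0,0,0],[0,0,0],55],[[0,0,0],[0,0,0],55],[[0,0,0],[0,0,0],55],[[0,0,-0.6],[0,0,0],55],[[0,0,-0.9],[0,0,0],55],[[0,0,-1],[0,0,0],65],[[0,0,-0.6],[0,0,0],65]]'
python3 - <<'E'
from h import *
s=env.sense();print(s['ee_pos'])
p,d,c=shot('wrist','w14.png');X=cloud(c,d)
m=(X[...,2]>.028)&(X[...,2]<.05)&(abs(X[...,0]-.61)<.05)&(abs(X[...,1]-.104)<.06);print(cv2.minAreaRect(X[m][:,:2].astype(np.float32)),np.median(X[m][:,2]))
E
```

```text
time_s: 23.45
ee_pos: [0.6103, 0.1043, 0.0996]
ee_rot: [3.138, 0.001, 1.71]
contact_force: [0.4, -0.2, -0.5]
finger_gap: 0.762
gripper_force: 0.0
[0.6103014  0.10433072 0.09961343]
((0.6088347434997559, 0.10342016816139221), (0.03619951754808426, 0.10342413932085037), 8.186291694641113) 0.03228296896485752
```

Green bar is placed: centre (0.609, 0.103), 8.2°, flat. Next the far nut, leaving the pot side first.

```bash
python3 -m handwheel '[[[0,-0.9,0],[0,0,0],55],[[0.5,-0.9,0],[0,0,0],45],[[0.8,-0.8,0],[0,0,0],40],[[0.9,-0.6,0],[0,0,0],40],[[0.9,-0.54,0],[0,0,0],40],[[0.9,0,0.4],[0,0,0],40],[[0.8,0,0.4],[0,0,0],40],[[0,0,0],[0,0,0],40],[[0,0,0],[0,0,0],40]]'
python3 nut.py w15 .4355 .274
```

```text
time_s: 24.4
ee_pos: [0.4333, 0.2739, 0.0638]
ee_rot: [-3.14, 0.001, 1.712]
contact_force: [0.0, 0.2, 0.7]
finger_gap: 0.469
gripper_force: 0.0
[0.4333 0.2739 0.0638] 1.7122471970568836
px [262.02449889 199.39420935] circle 0.43525415658950806 0.2744142413139343 0.013222504407167435
depth ((0.43604668974876404, 0.27283233404159546), (0.023676639422774315, 0.024950269609689713), 77.7265396118164)
flat dir deg 18 mod60 width 0.023645678770409406 0.025196860896716532
```

View pics/w15c.png

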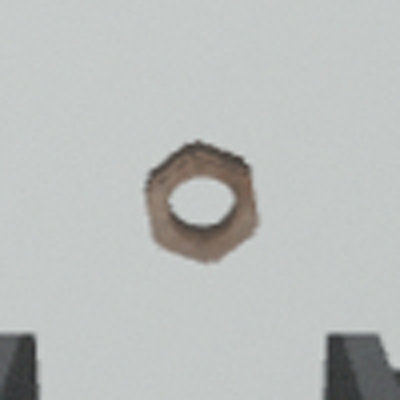

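The nut at crop (203,203) has flats near 17°; a turn of about 9.5° aligns the fingers.

```bash
python3 -m handwheel '[[[0,0,0.4],[0,0,-1],40],[[0,0,0.4],[0,0,-0.9],40],[[-0.04,0.05,0.5],[0,0,0],40],[[0,0,0.5],[0,0,0],40],[[0,0,0.35],[0,0,0],40],[[0,0,0.15],[0,0,0],40],[[0,0,0],[0,0,0],40],[[0,0,0],[0,0,0],15],[[0,0,0],[0,0,0],15],[[0,0,0],[0,0,0],15]]'
python3 -m handwheel '[[[0,0,0],[0,0,0],15],[[0,0,0],[0,0,0],15]]'
```

```text
time_s: 25.45
ee_pos: [0.4374, 0.2731, -0.0266]
ee_rot: [3.139, 0.0, 1.876]
contact_force: [-0.1, -1.7, 3.7]
finger_gap: 0.243
gripper_force: 59.2
time_s: 25.65
ee_pos: [0.4374, 0.2731, -0.0266]
ee_rot: [3.14, 0.0, 1.876]
contact_force: [-1.0, -1.2, 6.4]
finger_gap: 0.245
gripper_force: 59.4
```

```bash
python3 -m handwheel '[[[0,0,-0.4],[0,0,0],15],[[0,0,-0.8],[0,0,1],15],[[0,0,-0.8],[0,0,1],15],[[0,0,-0.8],[0,0,1],15],[[0,0,-0.4],[0,0,1],15],[[0,0,0],[0,0,1],15],[[0,0,0],[0,0,1],15],[[0,0,0],[0,0,1],15],[[0,0,0],[0,0,1],15],[[0,0,0],[0,0,1],15]]'
python3 -m handwheel '[[[0,0,0],[0,0,1],15],[[0,0,0],[0,0,1],15],[[0,0,0],[0,0,1],15],[[0,0,0],[0,0,1],15],[[0,0,0],[0,0,1],15],[[0,0,0],[0,0,1],15],[[0,0,0],[0,0,1],15],[[0,0,0],[0,0,1],15],[[0,0,0],[0,0,1],15],[[0,0,0],[0,0,1],15]]'
python3 -m handwheel '[[[0,0,0],[0,0,1],15],[[0,0,0],[0,0,0],15]]'
```

```text
time_s: 26.65
ee_pos: [0.4362, 0.2729, 0.1004]
ee_rot: [3.142, -0.0, 1.087]
contact_force: [-1.0, 0.5, -0.7]
finger_gap: 0.237
gripper_force: 58.9
time_s: 27.65
ee_pos: [0.4362, 0.2729, 0.1004]
ee_rot: [-3.141, -0.0, 0.215]
contact_force: [0.3, 0.2, -0.8]
finger_gap: 0.245
gripper_force: 58.9
time_s: 27.85
ee_pos: [0.4363, 0.2728, 0.1003]
ee_rot: [-3.141, -0.0, 0.13]
contact_force: [-0.4, -0.2, -1.2]
finger_gap: 0.245
gripper_force: 58.9
```

```bash
python3 -m handwheel '[[[0.21,0.94,0],[0,0,0],15],[[0.21,0.94,0],[0,0,0],15],[[0.21,0.94,0],[0,0,0],15],[[0.21,0.94,0],[0,0,0],15],[[0.21,0.94,0],[0,0,0],15],[[0.21,0.94,0],[0,0,0],15],[[0.21,0.94,0],[0,0,0],15],[[0.21,0.94,0],[0,0,0],15],[[0.21,0.94,0],[0,0,0],15],[[0.21,0.94,0],[0,0,0],15]]'
python3 -m handwheel '[[[0.21,0.94,0],[0,0,0],15],[[0,0,0],[0,0,0],15],[[0,0,0.6],[0,0,0],15],[[0,0,0.8],[0,0,0],15],[[0,0,0],[0,0,0],15],[[0,0,0],[0,0,0],15]]'
python3 tray.py w16
```

```text
time_s: 28.85
ee_pos: [0.569, -0.0906, 0.1003]
ee_rot: [-3.141, -0.0, 0.133]
contact_force: [0.8, 0.7, -0.3]
finger_gap: 0.243
gripper_force: 58.9
time_s: 29.45
ee_pos: [0.5813, -0.1245, 0.0441]
ee_rot: [-3.14, 0.002, 0.132]
contact_force: [1.0, 0.1, -0.3]
finger_gap: 0.248
gripper_force: 59.0
red 3315 rim [ 0.628  -0.2763] [0.1314 0.1214] 81.6 all [ 0.6342 -0.2344] [0.2442 0.1214] 81.5
blue 5063 rim [ 0.6054 -0.0922] [0.1217 0.147 ] 7.6 all [ 0.6057 -0.0948] [0.1217 0.1523] 7.6
green 2006 rim [0.6175 0.0539] [0.1218 0.0495] 7.2 all [ 0.6067 -0.0143] [0.1839 0.1303] 81.9
```

View pics/w16.png

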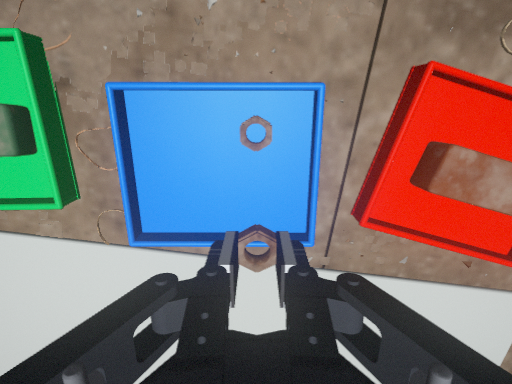

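Nut A lies flat at (256,132) in the blue tray, and the held nut is over the near free area. Lower and release.

```bash
python3 -m handwheel '[[[0,0,0.6],[0,0,0],15],[[0,0,0.6],[0,0,0],15],[[0,0,0.4],[0,0,0],15],[[0,0,0.13],[0,0,0],15],[[0,0,0],[0,0,0],15],[[0,0,0],[0,0,0],15],[[0,0,0],[0,0,0],34],[[0,0,0],[0,0,0],34],[[0,0,0],[0,0,0],34]]'
python3 -m handwheel '[[[0,0,-0.5],[0,0,0],34],[[0,0,-0.9],[0,0,0],34],[[0,0,-0.9],[0,0,0],50],[[0,0,-0.8],[0,0,0],65],[[0,0,0],[0,0,0],70]]'
```

```text
time_s: 30.4
ee_pos: [0.5824, -0.1255, -0.0242]
ee_rot: [3.141, -0.001, 0.131]
contact_force: [-0.1, -0.0, -0.3]
finger_gap: 0.396
gripper_force: 0.0
time_s: 30.9
ee_pos: [0.5857, -0.1268, 0.1051]
ee_rot: [3.136, -0.009, 0.131]
contact_force: [1.2, 0.0, -0.1]
finger_gap: 0.815
gripper_force: 0.0
```

```bash
python3 -m handwheel '[[[-0.29,-0.87,0],[0,0,0],70],[[-0.29,-0.87,0],[0,0,0],70],[[-0.29,-0.87,0],[0,0,0],70],[[-0.29,-0.87,0],[0,0,0],70],[[-0.29,-0.87,0],[0,0,-1],70],[[-0.33,-0.85,0],[0,0,-1],70],[[-0.41,-0.82,0],[0,0,-1],70],[[-0.48,-0.78,0],[0,0,-1],70],[[0,0,0],[0,0,-1],70],[[0,0,0],[0,0,-1],70]]'
python3 -m handwheel '[[[0,0,0.15],[0,0,-1],70],[[0,0,0.15],[0,0,-1],70],[[0,0,0.15],[0,0,-1],70],[[0,0,0.15],[0,0,-1],70],[[0,0,0.15],[0,0,-1],70],[[0,0,0.15],[0,0,-1],70],[[0,0,0.15],[0,0,-1],70],[[0,0,0.15],[0,0,-1],70],[[0,0,0],[0,0,-1],70],[[0,0,0],[0,0,-1],70]]'
python3 -m handwheel '[[[0,0,0],[0,0,-1],70],[[0,0,0],[0,0,-1],70],[[0,0,0],[0,0,0],70]]'
python3 wr.py w17
```

```text
time_s: 31.9
ee_pos: [0.4251, 0.1187, 0.0987]
ee_rot: [-3.141, 0.0, 0.66]
contact_force: [0.8, 0.8, 0.6]
finger_gap: 0.819
gripper_force: 0.0
time_s: 32.9
ee_pos: [0.4257, 0.1178, 0.0504]
ee_rot: [-3.14, 0.0, 1.53]
contact_force: [0.8, -0.0, 0.3]
finger_gap: 0.819
gripper_force: 0.0
time_s: 33.2
ee_pos: [0.426, 0.1178, 0.0507]
ee_rot: [-3.141, -0.0, 1.702]
contact_force: [-0.2, 0.4, 1.5]
finger_gap: 0.821
gripper_force: 0.0
33.2 [0.426  0.1178 0.0507] [-3.14102101e+00 -8.73519010e-05  1.70214957e+00]
board z 0.0045167259624809
[300. 189.] 1543 zt 0.0277 rect [0.4546 0.1378] [0.0472 0.0479] 8.9 rgb [124. 122. 118.]
```

```bash
python3 -m handwheel '[[[0.4,0.77,0],[0,0,0],70],[[0,0,0.5],[0,0,0],70],[[0,0,0.6],[0,0,0],70],[[0,0,0.5],[0,0,0],70],[[0,0,0.3],[0,0,0],70],[[0,0,0.1],[0,0,0],70],[[0,0,0],[0,0,0],70],[[0,0,0],[0,0,0],40],[[0,0,0],[0,0,0],40],[[0,0,0],[0,0,0],40]]'
python3 -m handwheel '[[[0,0,0],[0,0,0],40],[[0,0,0],[0,0,0],40]]'
```

```text
time_s: 34.25
ee_pos: [0.4561, 0.1378, -0.0275]
ee_rot: [3.139, 0.0, 1.701]
contact_force: [-1.6, 0.5, 6.4]
finger_gap: 0.535
gripper_force: 61.3
time_s: 34.45
ee_pos: [0.4561, 0.1378, -0.0275]
ee_rot: [3.139, 0.0, 1.701]
contact_force: [-0.8, -1.2, 5.9]
finger_gap: 0.538
gripper_force: 61.3
```

```bash
python3 -m handwheel '[[[0,0,-0.4],[0,0,0],40],[[0,0,-0.9],[0,0,0],40],[[0,0,-0.9],[0,0,0],40],[[0,0,-0.4],[0,0,0],40],[[-0.88,0.49,0],[0,0,0],40],[[-0.88,0.49,0],[0,0,0],40],[[-0.88,0.49,0],[0,0,0],40],[[-0.88,0.49,0],[0,0,0],40],[[-0.88,0.5,0],[0,0,0],40],[[-0.88,0.5,0],[0,0,0],40]]'
python3 -m handwheel '[[[0,0,0],[0,0,0],40],[[0,0,0.6],[0,0,0],40],[[0,0,0.7],[0,0,0],40],[[0,0,0],[0,0,0],40],[[0,0,0],[0,0,0],40]]'
python3 tray.py w18
```

```text
time_s: 35.45
ee_pos: [0.6008, -0.0578, 0.0758]
ee_rot: [3.141, 0.0, 1.701]
contact_force: [0.4, 0.2, -0.4]
finger_gap: 0.537
gripper_force: 61.6
time_s: 35.95
ee_pos: [0.5991, -0.0556, 0.0233]
ee_rot: [-3.141, -0.001, 1.702]
contact_force: [-0.3, -0.0, -0.2]
finger_gap: 0.534
gripper_force: 61.6
red 0 rim [0. 0.] [0. 0.] 0.0 all [0. 0.] [0. 0.] 0.0
blue 2815 rim [ 0.6008 -0.0555] [0.1215 0.0744] 7.1 all [ 0.6072 -0.0703] [0.1301 0.1848] 8.0
green 3277 rim [0.6174 0.0559] [0.1225 0.0496] 8.4 all [0.6174 0.0557] [0.1224 0.0613] 8.5
```

View pics/w18.png

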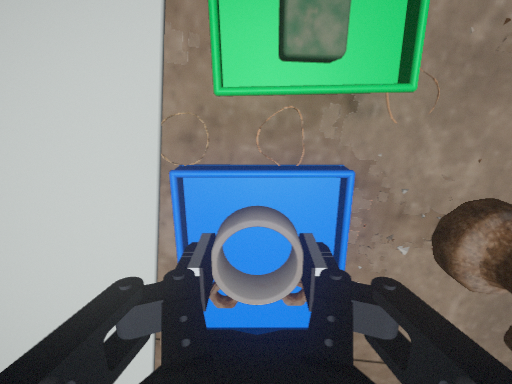

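The ring is over the tray's free half, with both nuts behind it at (220,298) and (297,298). Lower and release.

```bash
python3 -m handwheel '[[[0,0,0.5],[0,0,0],40],[[0,0,0.5],[0,0,0],40],[[0,0,0.22],[0,0,0],40],[[0,0,0],[0,0,0],40],[[0,0,0],[0,0,0],40],[[0,0,0],[0,0,0],58],[[0,0,0],[0,0,0],58],[[0,0,0],[0,0,0],58]]'
python3 -m handwheel '[[[0,0,-0.4],[0,0,0],58],[[0,0,-0.8],[0,0,0],58],[[0,0,-1],[0,0,0],58],[[0,0,-1],[0,0,0],58],[[0,0,-0.5],[0,0,0],58],[[-0.5,-0.8,0],[0,0,0],58],[[-0.5,-0.8,0],[0,0,0],58],[[-0.5,-0.8,0],[0,0,0],58],[[0,0,0],[0,0,0],58],[[0,0,0],[0,0,0],58]]'
python3 - <<'E'
from h import *
s=env.sense();print(s['time_s'],s['ee_pos'])
p,d,c=shot('wrist','w19.png');X=cloud(c,d)
p2,d2,c2=shot('scene','s2.png')
big=np.vstack([p,p2]);a=np.hstack([p[:,100:],p2[:,150:]])
cv2.imwrite('pics/end.png',cv2.resize(a,(774,384))[:,:,::-1])
O=np.array([.6055,-.092]);t=np.deg2rad(7.4);R=np.array([[np.cos(t),np.sin(t)],[-np.sin(t),np.cos(t)]])
L=(X[...,:2]-O)@R.T; q=p.astype(int)
m=((abs(L[...,0])<.055)&(abs(L[...,1])<.066)&(X[...,2]<.045)&(q[...,2]<q[...,0]+30)&(d>0)).astype(np.uint8)
k,l,st,ce=cv2.connectedComponentsWithStats(m)
for j in range(1,k):
    if st[j,4]>60:
        M=l==j;print(ce[j].round(),st[j,4],np.median(L[M],0).round(4),'z',np.percentile(X[M][:,2],[50,95]).round(4),np.ptp(L[M],axis=0).round(3))
E
```

```text
time_s: 36.8
ee_pos: [0.6002, -0.0564, -0.0249]
ee_rot: [3.14, 0.0, 1.701]
contact_force: [0.2, -0.0, 0.4]
finger_gap: 0.677
gripper_force: 0.0
time_s: 37.8
ee_pos: [0.5125, -0.1289, 0.1237]
ee_rot: [3.14, 0.001, 1.7]
contact_force: [0.6, -0.1, 0.5]
finger_gap: 0.685
gripper_force: 0.0
37.8 [ 0.51250079 -0.12887773  0.12368347]
[358. 122.] 1069 [0.0039 0.0369] z [0.0254 0.0283] [0.048 0.047]
[373. 182.] 333 [ 0.026  -0.0259] z [0.0151 0.0166] [0.024 0.024]
[321. 185.] 295 [-0.0292 -0.0285] z [0.0154 0.0169] [0.025 0.022]
```

View pics/end.png

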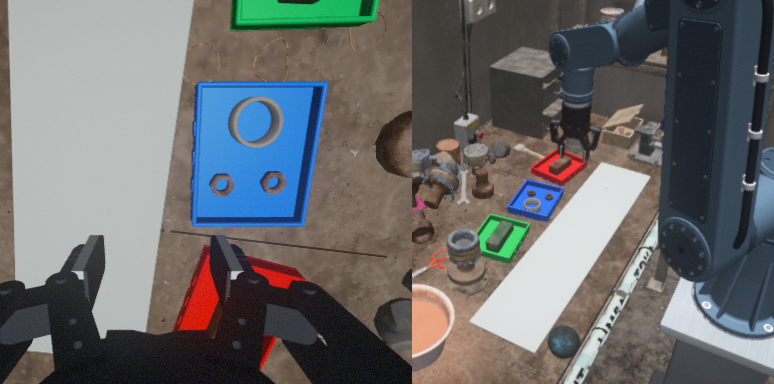

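The board is clear: the ring and both nuts lie flat in the blue tray, and each bar is in its own tray. The heights (0.017, 0.028 and about 0.034 m tops) show everything on the tray floors, and the robot is clear.

```bash
python3 -c "
from h import *
print(order.hand_in())"
```

```text
the job is handed in; nothing more can be done
None
```

I sorted all five pieces and handed the job in at about 38 s of the 106 s allowed: the green bar is in the green tray, the brown bar in the red tray, and both nuts and the ring in the blue tray. My last measurements show every piece lying flat on its tray floor. The hand-in gave no verdict.

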